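# Sort sample pots through a tipping chute

## Task

Sort the two coloured sample pots through the tipping-chute sorter: push its red-knobbed lever fully over towards the blue tray and drop the blue-capped pot into the hopper; once it lies in the blue tray, push the lever fully over towards the yellow tray and drop the yellow-capped pot into the hopper so that it ends in the yellow tray. Leave the white-capped pots and everything else on the bench where they stand.

Things in the scene. Friction and masses are not known exactly. Their poses are not given: they have to be found in the camera images.
- sorter: Fixed tipping-chute sorter, 110 (x) by 340 (y) mm, left or right on the bench; origin under its centre on the bench, -x side (lever) towards the robot. Clear front and back panes 110 mm high at x = +-49 mm, white end walls 120 mm high at y = +-170 mm. A plate, 130 mm long in y, pivoted 90 mm up at the centre, slides a dropped pot into the tray on the side to which the lever leans.
- hopper_mouth (a point): Centre of the open top of the white hopper in the sorter's middle, 190 mm above the bench; axes as the sorter's. Hopper inside 86 (x) by 80 (y) mm, outside 98 by 90 mm, walls from 140 to 190 mm height.
- diverter (a joint): Angle of the lever and tipping plate (one rigid piece), rad: 0 = lever upright, +0.7 = fully over to the sorter's +y side (pots go to the +y tray), -0.7 = fully over to -y. Stops at both ends. Starts somewhere near upright (within 0.2). Stays where it is left; takes 2 to 3 N at the knob to push over.
- lever_knob (a point): Centre of the red ball knob, 26 mm across, at the top of the lever: a 12 mm round rod, 135 mm from pivot to knob centre, swinging in the sorter's y-z plane at x = -85 mm (36 mm in front of the front pane); its pivot is on the sorter's centre line, 90 mm above the bench. The knob rises 32 mm from either end of its swing to upright.
- blue_tray: Blue open tray, fixed inside the sorter at y = +105 or -105 mm (either side, varies): 84 (x) by 112 (y) by 34 mm high, walls 4 mm; origin under its centre, 4 mm above the bench.
- yellow_tray: Yellow open tray, the same as the blue one, on the other side of the sorter.
- rack: Fixed inspection rack, 286 mm wide (y), origin under its centre on the bench; stands on the other side from the sorter. A grey board, 60 mm deep, slopes 30 degrees: its normal leans to the rack's -x, the robot's side. Four square pockets along y at 62 mm pitch, 10 mm deep, 36 mm wide, hold one pot each, colours in any order; each pot's base centre is at x = 0, 45 mm up.
- lamp_bar (a point): Centre of the rack's lamp bar, 28 (x) by 300 (y) by 18 mm, 190 mm above the bench at the rack's x = 15 mm, on thin posts at y = +-137 mm. It crosses above the row of pots: an upright gripper cannot get down to them; one tilted along the pots' axes, coming from the robot's side, can.
- blue_pot_centre (a point): Blue-capped rigid sample pot, 42 mm high: pale body 32 mm across, 28 mm high, then blue cap 34 mm across, 14 mm high; 30 to 65 g. The upper 32 mm stand out of the pocket. Site at its centre, half-way up; z is the pot's axis, out of the cap (at the start 30 degrees from vertical, leaning to the rack's -x).
- yellow_pot_centre (a point): Yellow-capped sample pot, otherwise the same as the blue one. Site at its centre, half-way up; z is the pot's axis, out of the cap (at the start 30 degrees from vertical, leaning to the rack's -x).
- white_pot1_centre (a point): White-capped pot of the same size, to be left in its pocket; point at its centre.
- white_pot2_centre (a point): The other white-capped pot, to be left in its pocket; point at its centre.
- reagent: Brown reagent bottle, 54 mm across, 150 mm high, standing between sorter and rack; leave it. Origin under its centre.
- wash: White bottle, red cap, 52 mm across, 160 mm high, standing between sorter and rack nearer the robot; leave it. Origin under its centre.
- beaker: Glass beaker, 70 mm across, 85 mm high, behind; leave it. Origin under its centre.
- flask: Long-necked glass flask, 74 mm across, 168 mm high, behind; leave it. Origin under its centre.
- jar: Clear jar with green lid, 60 mm across, 70 mm high, behind, near the middle; leave it. Origin under its centre.
- dish: Clear dish, 80 mm across, 18 mm high, lying in front of the robot; leave it. Origin under its centre.
Not all that is in view belongs to the job. What is shaped like the blue_tray but orange or purple is not meant.

How it is judged:
On the way, in this order (a step that is already met when the one before it is completed fails the run):
1. the lever is set fully over towards the blue tray (beyond 0.6 rad) (((y of blue_tray in the frame of sorter above 0 m and value of joint diverter above 0.6 rad) or (y of blue_tray in the frame of sorter below 0 m and value of joint diverter below -0.6 rad))), for 0.2 s.
2. the blue-capped pot goes into the hopper with the lever so set (x of blue_pot_centre in the frame of sorter between -0.04 and 0.04 m and y of blue_pot_centre in the frame of sorter between -0.043 and 0.043 m and z of blue_pot_centre in the frame of sorter between 0.095 and 0.19 m and ((y of blue_tray in the frame of sorter above 0 m and value of joint diverter above 0.6 rad) or (y of blue_tray in the frame of sorter below 0 m and value of joint diverter below -0.6 rad))).
3. the blue-capped pot lies in the blue tray, released (x of blue_pot_centre in the frame of blue_tray between -0.042 and 0.042 m and y of blue_pot_centre in the frame of blue_tray between -0.056 and 0.056 m and z of blue_pot_centre in the frame of blue_tray between 0.005 and 0.045 m and linear speed of blue_pot below 0.03 m/s and contact force between blue_pot and the fingers below 0.05 N), for 0.2 s.
4. the lever is set fully over towards the yellow tray (beyond 0.6 rad) (((y of yellow_tray in the frame of sorter above 0 m and value of joint diverter above 0.6 rad) or (y of yellow_tray in the frame of sorter below 0 m and value of joint diverter below -0.6 rad))), for 0.2 s.
5. the yellow-capped pot goes into the hopper with the lever so set (x of yellow_pot_centre in the frame of sorter between -0.04 and 0.04 m and y of yellow_pot_centre in the frame of sorter between -0.043 and 0.043 m and z of yellow_pot_centre in the frame of sorter between 0.095 and 0.19 m and ((y of yellow_tray in the frame of sorter above 0 m and value of joint diverter above 0.6 rad) or (y of yellow_tray in the frame of sorter below 0 m and value of joint diverter below -0.6 rad))).
At the end, for the whole second after the job is handed in: The blue-capped pot lies at rest inside the blue tray and the yellow-capped pot inside the yellow tray (centres within the trays and less than 45 mm above their undersides), both released; the white-capped pots are within 20 mm and the other bench things within 30 mm of where they stood (all of step 3 and x of yellow_pot_centre in the frame of yellow_tray between -0.042 and 0.042 m and y of yellow_pot_centre in the frame of yellow_tray between -0.056 and 0.056 m and z of yellow_pot_centre in the frame of yellow_tray between 0.005 and 0.045 m and linear speed of yellow_pot below 0.03 m/s and contact force between yellow_pot and the fingers below 0.05 N and distance of each of white_pot1_centre, white_pot2_centre from where it was at the start of the episode below 0.02 m and distance of each of reagent, wash, beaker, flask, jar, dish from where it was at the start of the episode below 0.03 m); the robot touches nothing.
It fails at once if a white-capped pot is moved by more than 20 mm (distance of any of white_pot1_centre, white_pot2_centre from where it was at the start of the episode above 0.02 m).
It fails at once if a bottle, beaker, flask, jar or dish is moved by more than 30 mm (distance of any of reagent, wash, beaker, flask, jar, dish from where it was at the start of the episode above 0.03 m).
It also fails if it takes over 72 s, if anything falls off the work surface, if the arm or the gripper's body presses on something with over 40 N, if the wrist force passes 120 N, or if a joint passes its speed limit or range.

## Robot

A 6-joint arm with a two-finger parallel gripper is mounted at the origin on the work surface. World frame = base frame: x ahead of the robot, y to its left, z up, the work surface at z = 0. Lengths are in m, angles in rad, forces in N, time in s.
With the tool pointing down it reaches from about 0.325 to 0.775 m from the base axis. Payload 9.3 kg.
Tool frame: the origin (TCP) lies on the centre line of the jaws, within the pads' length; the fingertips stand 25 mm ahead of it and the grasp point (between the pads) lies 6 mm ahead of it (bot.tips_ahead is the distance from the TCP to the fingertips, in m); z points along the fingers, y is the line along which they close (so a half turn about z gives the same grasp; the last joint's range is limited). The gripper opens to 85 mm and grips with 20 to 120 N. Pads are 22 mm wide; open, the fingers measure 114 mm over their backs; the gripper's body (76 mm by 85 mm) begins 54 mm behind the grasp point. The pads swing forward as they close: fully open they stand 13 mm farther back than shut.
Start: joints at [-1.295, 0.259, 0.021, 1.334, 0, 1.418], TCP at [0.229, -0.5, 0.256] pointing down, gripper open.
Joint ranges: [-3.04, 3.04], [-0.91, 1.82], [-1.04, 1.36], [-1.92, 1.95], [-1.52, 1.45], [-3.14, 3.14]. Speed limits (rad/s): [2.22, 2.22, 2.79, 3.14, 3.14, 3.14].

## Interface

Orientations are given as a unit quaternion [w, x, y, z].
In Python, from cell import bot gives the robot as it stands.
- The arm moves only by the shell command python3 -m jog 'ROWS' [FORCE]. ROWS is JSON, one flat list of numbers, 7 for each row, row after row: the turn, a rotation vector about the tool's x, y, z in degrees, then the shift along the tool's x, y, z in cm, then the opening, from -1 (shut) to 1 (fully open). In form: [ax, ay, az, dx, dy, dz, grip, ax, ay, az, dx, dy, dz, grip, ...]. A call has 1 to 20 rows; each row is the pose to reach, as a shift and turn from the pose commanded when the call began, along the tool's axes at that moment; what a row does not reach only later rows make up. A row lasts 1/8 s, in which the tool goes at most 62.5 mm and 10.7 degrees, less where a joint would pass 70% of its speed; a pose out of reach is approached as far as the arm can. A call with a gripper value outside its range is refused whole. The fingers move at their own pace and stop on an object; FORCE is the grip in N (left out, the last holds). Time passes only in rows, so rows that repeat a pose let the fingers close. It gives the time, the measured TCP pose, the force, the opening and the grip force at its end, in the units of the state.
- bot.observe(): the state, without advancing time (a new reading comes with each control period).
- bot.read_camera(name): name is "side" or "top" or "wrist"; returns the picture (420x560x3 uint8, blue, green, red); there is no depth.
- bot.calibration(name): a dict with "fx", "fy", "cx", "cy" (pixels), "dist_coeffs" ([k1, k2, p1, p2, k3] as OpenCV has them; the pictures are not rectified), "R" (3x3) and "t" (3): a world point X has camera coordinates R X + t. Camera axes: x right, y down, z forward; pixel columns grow to the right and rows downward; lengths in m; the calibration is good to about 2 mm. A picture is of the moment at which its call begins: read the wrist's pose just before it. calibration takes no time and is no camera call; for the wrist camera it gives the pose at the moment of the call.
- bot.job_done(): hands the job in; it is judged then, once.
The state is a dict: "clock": time; "joint_pos": joint angles; "joint_vel": joint speeds; "effort": joint torques, N m; "position": TCP position; "ee_rot": TCP orientation; "ft_force": force on the tool from outside, world axes, zero at the start; "ft_torque": the same for the moment, N m; "grip_width": finger opening in m; "finger_force": force on a finger pad.
Only numpy, scipy, OpenCV 4.12 (cv2) and the standard library are available. Lean on these libraries where they do the work, as an engineer would, in place of code of your own. Each camera call takes 0.05 s, during which the arm holds its last target. There are 200 camera calls.

## Working session

There is one attempt and no reset: what is moved stays moved. The work goes in short steps, Python scripts to look and compute and a shell command to move; the robot and the scene stay as the last step left them, time stands still between calls to the robot, and variables do not carry over. Pictures are saved under pics/ and viewed, at most 10 in all, crops included, and the job is handed in when it is done.

```bash
ls; mkdir -p pics; python3 - <<'E'
from cell import bot
import cv2
for n in ["top","side"]:
    im=bot.read_camera(n); cv2.imwrite(f"pics/{n}0.png",im)
    c=bot.calibration(n); print(n,{k:(v.tolist() if hasattr(v,'tolist') else v) for k,v in c.items()})
print(bot.observe())
E
```

```text
pics
top {'fx': 515.414699492109, 'fy': 515.414699492109, 'cx': 280.49941654159625, 'cy': 207.4861761285719, 'dist_coeffs': [-0.10452239004163519, 0.0, 0.0, 0.0, 0.0], 'R': [[-0.029876476357982774, -0.9994838523136934, -0.011807841657561546], [-0.9913424429185214, 0.03114004950439863, -0.1275557062040009], [0.12785756539512508, 0.007894699553672502, -0.9917611187630762]], 't': [0.07589576406819147, 0.5865982395393289, 1.3989451378796036]}
side {'fx': 468.5432483007122, 'fy': 468.5432483007122, 'cx': 275.0409342584128, 'cy': 211.29725623384834, 'dist_coeffs': [-0.0945970180957531, 0.0, 0.0, 0.0, 0.0], 'R': [[0.9601170592459466, -0.2790051792974293, -0.018202814895648668], [-0.19274904567513845, -0.6133187192232684, -0.7659555822902874], [0.20254144745271094, 0.7389155963813048, -0.6426357471291353]], 't': [-0.5446529846622529, 0.25186590465191544, 1.1307204141267309]}
{'clock': 0.1, 'joint_pos': array([-1.29459865e+00,  2.59132132e-01,  2.08430058e-02,  1.33367520e+00,
        7.76687990e-06,  1.41816758e+00]), 'joint_vel': array([-8.40515780e-04, -1.01643885e-04,  1.08504465e-03,  8.49472747e-04,
        2.04142810e-04,  5.67740529e-05]), 'effort': array([ 8.01156624e-03, -5.56695092e+01,  3.45070302e+01,  1.16741192e-02,
       -1.26046975e-04, -6.12447863e-06]), 'position': array([ 0.22861731, -0.50000275,  0.25573075]), 'ee_rot': array([-5.83127132e-04,  9.77101249e-01,  2.12774077e-01, -3.21832469e-05]), 'ft_force': array([0.02556013, 0.35770547, 0.65766013]), 'ft_torque': array([0.04684745, 0.06617128, 0.03300529]), 'finger_force': 0.0, 'grip_width': 0.08535029974997907}
```

View pics/top0.png

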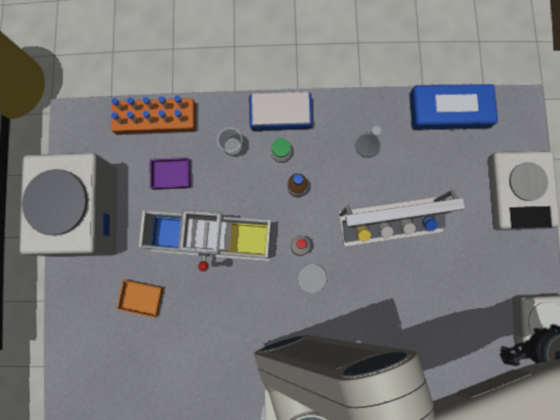

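View pics/side0.png

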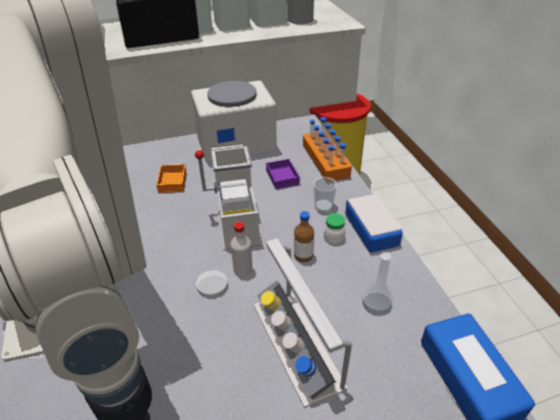

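The top view shows the sorter on the left (+y): blue tray (165,232), yellow tray (248,238), red knob (203,266). The rack is on the right, with yellow (364,235), white (387,231), white (410,227) and blue (431,224). Purple (170,173) and orange (140,298) trays are distractors: they stand outside the sorter. An enlarged crop will confirm this, along with the blob measurements.

```bash
cat > h.py <<'E'
import numpy as np, cv2
from cell import bot
from scipy.spatial.transform import Rotation as Rn
def cal(n):
    c=bot.calibration(n); K=np.array([[c["fx"],0,c["cx"]],[0,c["fy"],c["cy"]],[0,0,1]])
    return K,np.array(c["dist_coeffs"]),np.array(c["R"]),np.array(c["t"])
def ray(C,p):
    K,d,R,t=C; u=cv2.undistortPoints(np.array([[p]],float),K,d)[0,0]
    return -R.T@t, R.T@np.array([u[0],u[1],1])
def atz(C,p,z):
    o,v=ray(C,p); return o+v*(z-o[2])/v[2]
def tri(C1,p1,C2,p2):
    o1,v1=ray(C1,p1);o2,v2=ray(C2,p2)
    s=np.linalg.lstsq(np.c_[v1,-v2],o2-o1,rcond=None)[0]
    a,b=o1+v1*s[0],o2+v2*s[1]; return (a+b)/2,np.linalg.norm(a-b)
def proj(C,X):
    K,d,R,t=C; return cv2.projectPoints(np.atleast_2d(X).astype(float),cv2.Rodrigues(R)[0],t,K,d)[0][:,0]
def blob(im,lo,hi,box):
    x0,y0,x1,y1=box; h=cv2.cvtColor(im[y0:y1,x0:x1],cv2.COLOR_BGR2HSV)
    m=cv2.inRange(h,lo,hi); n,l,s,c=cv2.connectedComponentsWithStats(m)
    k=1+np.argmax(s[1:,4]); return c[k]+[x0,y0],s[k,4],s[k,:4]+[x0,y0,0,0]
def tool():
    s=bot.observe(); q=s["ee_rot"]; return np.array(s["position"]),Rn.from_quat([q[1],q[2],q[3],q[0]])
E
python3 - <<'E'
from h import *
T,S=cal("top"),cal("side"); it=cv2.imread("pics/top0.png"); is_=cv2.imread("pics/side0.png")
B=((100,120,50),(130,255,255));Y=((22,120,80),(33,255,255));Rd=((0,150,60),(6,255,255))
kt,ks=blob(it,*Rd,(190,255,215,280)),blob(is_,*Rd,(190,145,210,165))
bt,bs=blob(it,*B,(420,212,445,236)),blob(is_,*B,(290,350,320,385))
yt,ys=blob(it,*Y,(352,222,375,245)),blob(is_,*Y,(255,285,280,312))
for n,a,b in(("knob",kt,ks),("blue",bt,bs),("yel",yt,ys)): print(n,a,b,tri(T,a[0],S,b[0]))
for n,c,box in(("bt",B,(145,205,185,260)),("yt",Y,(215,215,275,265))):
    r=blob(it,*c,box); print(n,r,atz(T,r[0],.02))
v=cv2.resize(it[180:290,130:470],None,fx=2.3,fy=2.3,interpolation=cv2.INTER_CUBIC)
w=cv2.resize(is_[140:400,150:360],None,fx=1.3,fy=1.3,interpolation=cv2.INTER_CUBIC)
o=np.zeros((v.shape[0]+w.shape[0],v.shape[1],3),np.uint8);o[:v.shape[0]]=v;o[v.shape[0]:,:w.shape[1]]=w
cv2.imwrite("pics/c1.png",o)
E
```

```text
knob (array([202.93103448, 265.60344828]), np.int32(58), array([199, 262,   9,   9])) (array([198.91111111, 154.06666667]), np.int32(45), array([196, 151,   7,   8])) (array([0.4298221 , 0.24688236, 0.22409105]), np.float64(3.5761342626753695e-05))
blue (array([430.2238806 , 223.37313433]), np.int32(134), array([423, 216,  15,  14])) (array([303.27196653, 364.54393305]), np.int32(239), array([295, 356,  17,  19])) (array([ 0.52713073, -0.34870439,  0.07283629]), np.float64(0.0012128778524026602))
yel (array([363.44285714, 233.38571429]), np.int32(140), array([357, 226,  14,  15])) (array([268.18285714, 298.53142857]), np.int32(175), array([261, 291,  15,  16])) (array([ 0.50555568, -0.1642938 ,  0.07382316]), np.float64(0.0017594939794036563))
bt (array([165.36447368, 231.52631579]), np.int32(760), array([151, 217,  29,  30])) [0.53265158 0.38570098 0.02      ]
yt (array([247.9704142 , 238.02071006]), np.int32(1014), array([229, 223,  38,  31])) [0.50748518 0.15185726 0.02      ]
```

View pics/c1.png

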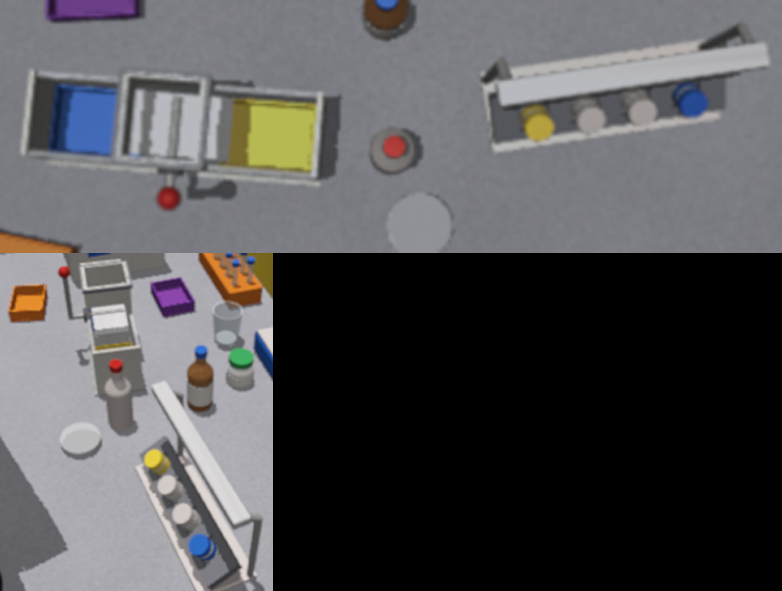

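The crop confirms the layout. The blue tray sits at the sorter's +y end and the yellow at its -y end. The rack order from +y to -y is yellow, white, white, blue. Next I'll fit the sorter pose from its corners.

```bash
python3 - <<'E'
from h import *
from scipy.optimize import least_squares
T=cal("top")
px=np.array([[30,72],[24,153],[322,95],[320,182]])/2.3+[130,180]
hx=np.array([[122,73],[118,162],[209,77],[205,168]])/2.3+[130,180]
W=np.array([[.05,.171,.12],[-.05,.171,.12],[.05,-.171,.12],[-.05,-.171,.12]])
H=np.array([[.049,.045,.19],[-.049,.045,.19],[.049,-.045,.19],[-.049,-.045,.19]])
def f(p):
    R=Rn.from_euler('z',p[2]).as_matrix(); return (proj(T,np.r_[W,H]@R.T+[p[0],p[1],0])-np.r_[px,hx]).ravel()
r=least_squares(f,[.52,.27,-.1]); p=r.x; print(p,np.degrees(p[2]),np.round(r.fun,1))
R=Rn.from_euler('z',p[2]).as_matrix(); S=lambda v:R@v+[p[0],p[1],0]
k=R.T@(np.array([.4298,.2469,.2241])-[p[0],p[1],0]);print("knob in sorter",k)
for v in([-.085,-.075,.18],[-.085,.075,.18],[-.085,.14,.18],[0,0,.19]):print(v,S(np.array(v)))
P,Q=tool();print(P)
# goal tool: x=-sorter x, y=+sorter y
G=Rn.from_matrix(R@np.diag([-1,1,-1]))
print("rotvec",np.degrees((Q.inv()*G).as_rotvec()))
for z in(.275,):
  d=S(np.array([-.085,-.075,0]))+[0,0,z]-P; print("shift cm",Q.inv().apply(d)*100)
E
```

```text
[ 0.51327642  0.25644727 -0.10688143] -6.123854702137535 [ 0.4 -0.7 -1.1  1.7  1.8 -0.9 -0.4 -0.6  1.9 -0.4 -0.2  0.  -0.3  0.6
 -2.1  0.3]
knob in sorter [-0.08198158 -0.0183979   0.2241    ]
[-0.085, -0.075, 0.18] [0.42076061 0.19094289 0.18      ]
[-0.085, 0.075, 0.18] [0.43676231 0.34008693 0.18      ]
[-0.085, 0.14, 0.18] [0.44369639 0.40471602 0.18      ]
[0, 0, 0.19] [0.51327642 0.25644727 0.19      ]
[ 0.22861731 -0.50000275  0.25573075]
rotvec [-9.79826861e-03 -8.98888735e-02 -1.49306179e+02]
shift cm [ 46.20468615 -54.85114185  -1.8551103 ]
```

```bash
python3 -m jog '[0,0,-75,23,-27.5,-1.8,-1, 0,0,-75,23,-27.5,-1.8,-1, 0,0,-75,23,-27.5,-1.8,-1, 0,0,-75,23,-27.5,-1.8,-1, 0,0,-75,23,-27.5,-1.8,-1, 0,0,-75,23,-27.5,-1.8,-1, 0,0,-75,23,-27.5,-1.8,-1, 0,0,-149.3,46.2,-54.8,-1.8,-1, 0,0,-149.3,46.2,-54.8,-1.8,-1, 0,0,-149.3,46.2,-54.8,-1.8,-1, 0,0,-149.3,46.2,-54.8,-1.8,-1, 0,0,-149.3,46.2,-54.8,-1.8,-1, 0,0,-149.3,46.2,-54.8,-1.8,-1, 0,0,-149.3,46.2,-54.8,-1.8,-1, 0,0,-149.3,46.2,-54.8,-1.8,-1, 0,0,-149.3,46.2,-54.8,-1.8,-1, 0,0,-149.3,46.2,-54.8,-1.8,-1]'; python3 - <<'E'
from h import *
P,Q=tool();print(P,np.degrees(Q.as_euler('zyx')),bot.observe()["joint_pos"],bot.tips_ahead)
C=cal("wrist");im=bot.read_camera("wrist");cv2.imwrite("pics/w1.png",im)
p=[.51328,.25645,-.10688];R=Rn.from_euler('z',p[2]).as_matrix()
H=np.array([[.043,.04,.19],[-.043,.04,.19],[.043,-.04,.19],[-.043,-.04,.19],[-.085,-.0184,.2241]])
print(proj(C,H@R.T+[p[0],p[1],0]))
E
```

```text
clock: 2.22
position: [0.421, 0.1897, 0.2744]
ee_rot: [0.0, 0.055, 0.998, 0.0]
ft_force: [-0.9, -0.6, -0.9]
grip_width: -0.0001
finger_force: 0.0
[0.42100096 0.18969057 0.2744234 ] [-1.73680329e+02  1.55389845e-02 -1.79997345e+02] [ 2.41290448e-01  1.02189690e-01 -1.30456692e-01  1.33787552e+00
 -1.98025263e-05  3.51589513e-01] 0.025
[[426.92626209 381.87836115]
 [446.62655241 287.88446287]
 [326.3150817  384.9202074 ]
 [332.63680221 289.79663127]
 [385.16924566 256.3983763 ]]
```

View pics/w1.png

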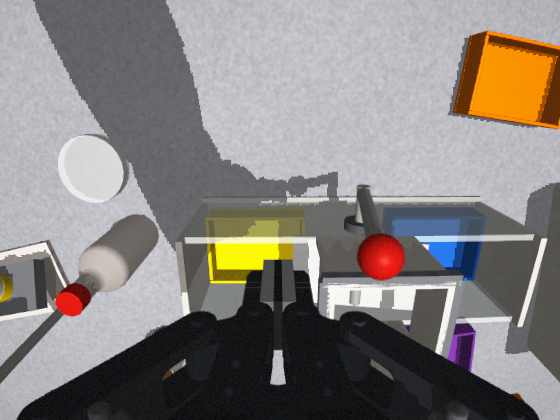

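The wrist view has the knob at (381,257) and the hopper front edge at (332–447,286). Both are within a few pixels of prediction, so I'll push the lever towards +y.

```bash
python3 -m jog '[0,0,0,0,0,4,-1, 0,0,0,0,0,7,-1, 0,0,0,0,0,7,-1, 0,0,0,0,3,7,-1, 0,0,0,0,5,7,-1, 0,0,0,0,7,7,-1, 0,0,0,0,9,7,-1, 0,0,0,0,10.5,7,-1, 0,0,0,0,11.5,7,-1, 0,0,0,0,11.5,7,-1, 0,0,0,0,11.5,7,-1]'
python3 -m jog '[0,0,0,0,0.5,0,-1, 0,0,0,0,1,0,-1, 0,0,0,0,1,0,-1]'; python3 - <<'E'
from h import *
T=cal("top");im=bot.read_camera("top");S=cal("side");i2=bot.read_camera("side");cv2.imwrite("pics/s2.png",i2);cv2.imwrite("pics/t2.png",im)
p=[.51328,.25645,-.10688];R=Rn.from_euler('z',p[2]).as_matrix()
for a in(.5,.6,.7):
  K=R@[-.085,.135*np.sin(a),.09+.135*np.cos(a)]+[p[0],p[1],0]; print(a,proj(T,K),proj(S,K))
for i,b in((im,(160,240,230,290)),(i2,(150,120,230,190))):
  try: print(blob(i,(0,150,60),(6,255,255),b))
  except Exception as e: print(e)
E
```

```text
clock: 3.65
position: [0.4332, 0.3045, 0.2042]
ee_rot: [-0.0, 0.054, 0.999, 0.0]
ft_force: [-0.0, -0.9, -0.2]
grip_width: -0.0001
finger_force: 0.0
clock: 4.03
position: [0.4344, 0.3148, 0.2043]
ee_rot: [0.0, 0.053, 0.999, 0.0]
ft_force: [0.1, -0.5, 0.3]
grip_width: 0.0001
finger_force: 0.3
0.5 [[170.18982499 264.17287263]] [[197.05702398 143.17003732]]
0.6 [[166.22721752 263.84293278]] [[197.17031645 143.19846259]]
0.7 [[162.72362488 263.55069636]] [[197.339765   143.68981303]]
attempt to get argmax of an empty sequence
attempt to get argmax of an empty sequence
```

```bash
python3 -m jog '[0,0,0,0,0.3,0,-1, 0,0,0,0,0.6,0,-1, 0,0,0,0,0.6,0,-1]'; python3 - <<'E'
from h import *
C=cal("wrist");im=bot.read_camera("wrist");cv2.imwrite("pics/w2.png",im);print(bot.observe()["ft_force"])
p=[.51328,.25645,-.10688];R=Rn.from_euler('z',p[2]).as_matrix()
for a in(.4,.5,.6,.7):
  K=R@[-.085,.135*np.sin(a),.09+.135*np.cos(a)]+[p[0],p[1],0]; print(a,proj(C,K))
print(blob(im,(0,150,60),(6,255,255),(200,0,560,420)))
E
```

```text
clock: 4.5
position: [0.435, 0.3207, 0.2042]
ee_rot: [-0.0, 0.053, 0.999, 0.0]
ft_force: [-0.1, -0.4, 0.3]
grip_width: -0.0
finger_force: 0.4
[-0.12454096  0.03208364  0.70325805]
0.4 [[272.73313311 328.87093446]]
0.5 [[303.7372369  319.26446014]]
0.6 [[330.25056072 308.59658997]]
0.7 [[352.00033366 297.40241299]]
(array([342.94997221, 297.0077821 ]), np.int32(1799), array([313, 275,  61,  46]))
```

```bash
python3 -m jog '[0,0,0,0,0.4,0,-1, 0,0,0,0,0.4,0,-1, 0,0,0,0,0.4,0,-1]'; python3 - <<'E'
from h import *
C=cal("wrist");im=bot.read_camera("wrist")
p=[.51328,.25645,-.10688];R=Rn.from_euler('z',p[2]).as_matrix()
for a in(.6,.7):
  K=R@[-.085,.135*np.sin(a),.09+.135*np.cos(a)]+[p[0],p[1],0]; print(a,proj(C,K))
print(blob(im,(0,150,60),(6,255,255),(200,0,560,420)))
E
```

```text
clock: 4.92
position: [0.4355, 0.3246, 0.2043]
ee_rot: [0.0, 0.053, 0.999, 0.0]
ft_force: [0.3, 0.3, -0.0]
grip_width: 0.0001
finger_force: 0.2
0.6 [[320.77727271 308.51943445]]
0.7 [[343.05140152 297.34561164]]
(array([340.14749734, 295.47071353]), np.int32(1878), array([312, 272,  58,  49]))
```

```bash
python3 -m jog '[0,0,0,0,0.3,0,-1, 0,0,0,0,0.3,0,-1, 0,0,0,0,0.3,0,-1]'; python3 - <<'E'
from h import *
C=cal("wrist");im=bot.read_camera("wrist")
p=[.51328,.25645,-.10688];R=Rn.from_euler('z',p[2]).as_matrix()
for a in(.6,.7):
  K=R@[-.085,.135*np.sin(a),.09+.135*np.cos(a)]+[p[0],p[1],0]; print(a,proj(C,K))
print(blob(im,(0,150,60),(6,255,255),(200,0,560,420)))
# rack
T,S=cal("top"),cal("side")
b,y=np.array([.52713,-.34870,.0728]),np.array([.50556,-.16429,.0738])
v=y-b; yaw=np.arctan2(-v[0],v[1]); print("rack yaw",np.degrees(yaw))
Rr=Rn.from_euler('z',yaw).as_matrix(); ax=Rr@[-.5,0,.866]
G=Rn.from_matrix(np.c_[np.cross(Rr[:,1],-ax),Rr[:,1],-ax])
P,Q=tool()
# cap blob ~ 34 mm up axis; TCP goal 37 mm up axis; standoff 100 mm
for n,c in(("blue",b),("yel",y)):
  base=c-ax*.034; print(n,base)
  g=base+ax*.137
  print(" standoff world",g,"shift",Q.inv().apply(g-P)*100,"rot",np.degrees((Q.inv()*G).as_rotvec()))
E
```

```text
clock: 5.35
position: [0.4357, 0.3275, 0.2042]
ee_rot: [-0.0, 0.053, 0.999, -0.0]
ft_force: [0.8, -1.7, -0.0]
grip_width: 0.0004
finger_force: 0.6
0.6 [[313.97002348 308.8262859 ]]
0.7 [[336.64989404 297.64951223]]
(array([338.71174004, 294.52201258]), np.int32(1908), array([312, 270,  56,  51]))
rack yaw 6.671436629005974
blue [ 0.54401489 -0.34672501  0.043356  ]
 standoff world [ 0.47597872 -0.35468304  0.161998  ] shift [-11.2916729  -67.39588278   4.22025927] rot [ -3.35438956 -29.88755121 -12.50720388]
yel [ 0.52244489 -0.16231501  0.044356  ]
 standoff world [ 0.45440872 -0.17027304  0.162998  ] shift [ -7.17754084 -49.290719     4.11980065] rot [ -3.35438956 -29.88755121 -12.50720388]
```

The lever is at its stop (about 0.70 rad). Next I'll retreat and go to the standoff over the blue pot.

```bash
python3 -m jog '[0,0,0,0,-2,0,-1, 0,0,0,0,-2,-6,-1, 0,0,0,0,-2,-12.5,-1, 0,0,0,0,-30,-12.5,0.18, 0,0,0,0,-30,-12.5,0.18, 0,0,0,0,-30,-12.5,0.18, 0,0,0,0,-30,-12.5,0.18, 0,0,0,0,-30,-12.5,0.18, -3.4,-29.9,-12.5,-6,-67.4,-8,0.18, -3.4,-29.9,-12.5,-6,-67.4,-8,0.18, -3.4,-29.9,-12.5,-6,-67.4,-8,0.18, -3.4,-29.9,-12.5,-6,-67.4,-8,0.18, -3.4,-29.9,-12.5,-6,-67.4,-8,0.18, -3.4,-29.9,-12.5,-6,-67.4,-8,0.18, -3.4,-29.9,-12.5,-6,-67.4,-8,0.18, -3.4,-29.9,-12.5,-6,-67.4,-8,0.18, -3.4,-29.9,-12.5,-11.3,-67.4,4.2,0.18, -3.4,-29.9,-12.5,-11.3,-67.4,4.2,0.18, -3.4,-29.9,-12.5,-11.3,-67.4,4.2,0.18, -3.4,-29.9,-12.5,-11.3,-67.4,4.2,0.18]'; python3 - <<'E'
from h import *
P,Q=tool(); print(P,bot.observe()["grip_width"],bot.observe()["joint_pos"]);C=cal("wrist");im=bot.read_camera("wrist");cv2.imwrite("pics/w3.png",im)
print("axis",-Q.as_matrix()[:,2])
yaw=np.radians(6.67);Rr=Rn.from_euler('z',yaw).as_matrix(); ax=Rr@[-.5,0,.866]
base=np.array([.54401,-.34673,.0434])
for k in range(4): print(k,proj(C,base+ax*.042+Rr[:,1]*.062*k))
it,i2=bot.read_camera("top"),bot.read_camera("side")
cv2.imwrite("pics/t3.png",it)
K=Rn.from_euler('z',-.10688).as_matrix()@[-.085,.135*np.sin(.7),.09+.135*np.cos(.7)]+[.51328,.25645,0]
print(proj(cal("top"),K),blob(it,(0,150,60),(6,255,255),(150,250,220,280)))
E
```

```text
clock: 7.9
position: [0.476, -0.3543, 0.1635]
ee_rot: [0.259, -0.057, 0.964, 0.015]
ft_force: [0.3, -0.1, 1.0]
grip_width: 0.0503
finger_force: 0.0
[ 0.47596992 -0.35429272  0.16348306] 0.050282706870676735 [-0.99184651  0.21905294 -0.38698614  0.71274478  0.46506465 -1.04919473]
axis [-0.49733752 -0.05883324  0.86555996]
0 [[277.88856289 225.75636973]]
1 [[369.05336694 225.69867227]]
2 [[456.89345094 225.44001907]]
3 [[538.13762887 224.97910738]]
[[162.72362488 263.55069636]] (array([161.53703704, 262.42592593]), np.int32(54), array([158, 259,   9,   8]))
```

View pics/w3.png

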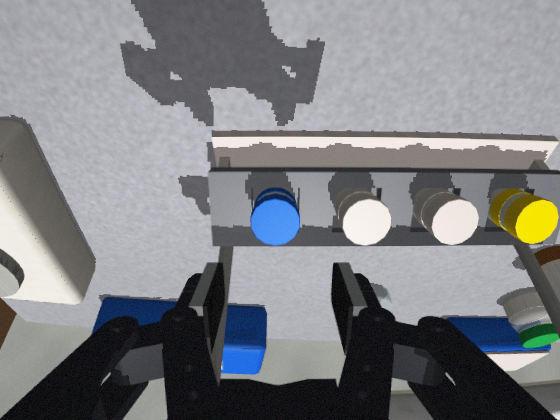

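```bash
python3 - <<'E'
from h import *
from scipy.optimize import least_squares
C=cal("wrist");T,S=cal("top"),cal("side")
m=np.array([[275,219.5],[366,219.5],[450,218.5],[529,217.5]])
def geo(p):
    Rr=Rn.from_euler('z',p[3]).as_matrix(); return Rr,Rr@[-.5,0,.866],p[:3]
def f(p):
    Rr,ax,b=geo(p); pts=np.array([b+ax*.042+Rr[:,1]*.062*k for k in range(4)])
    caps=pts[[0,3]]-ax*.006
    return np.r_[(proj(C,pts)-m).ravel()/2,(proj(T,caps)-[[430.2,223.4],[363.4,233.4]]).ravel(),(proj(S,caps)-[[303.3,364.5],[268.2,298.5]]).ravel(),(b[2]-.045)/.001]
r=least_squares(f,[.544,-.347,.045,.116]);p=r.x;print(p,np.round(r.fun,1))
Rr,ax,b=geo(p);P,Q=tool()
G=Rn.from_matrix(np.c_[np.cross(Rr[:,1],-ax),Rr[:,1],-ax])
print("rot",np.degrees((Q.inv()*G).as_rotvec()))
for h in(.06,.037): print(h,Q.inv().apply(b+ax*h-P)*100)
E
```

```text
[ 0.54318696 -0.35066741  0.04173238  0.11118029] [-0.2  0.7 -0.3  0.9  1.5  1.5  2.6  2.1  1.5  0.8  1.3  0.6  0.   1.9
  0.4  1.5 -3.3]
rot [0.02288383 0.12813809 0.32184521]
0.06 [ 0.35562969 -0.27540356  8.01492525]
0.037 [ 0.36077592 -0.2763077  10.31486871]
```

```bash
python3 -m jog '[0,0,0,0.36,-0.27,3,0.18, 0,0,0,0.36,-0.27,5.5,0.18, 0,0,0,0.36,-0.27,7.5,0.18, 0,0,0,0.36,-0.27,9,0.18, 0,0,0,0.36,-0.27,9.8,0.18, 0,0,0,0.36,-0.27,9.8,0.18, 0,0,0,0.36,-0.27,9.8,-0.6, 0,0,0,0.36,-0.27,9.8,-0.6, 0,0,0,0.36,-0.27,9.8,-0.6, 0,0,0,0.36,-0.27,9.8,-0.6, 0,0,0,0.36,-0.27,9.8,-0.6, 0,0,0,0.36,-0.27,9.8,-0.6]' 30
```

```text
clock: 9.55
position: [0.5222, -0.3524, 0.0764]
ee_rot: [0.259, -0.056, 0.964, 0.015]
ft_force: [-2.6, -0.3, 6.2]
grip_width: 0.0327
finger_force: 30.0
```

```bash
python3 - <<'E'
from h import *
P,Q=tool()
p=[.51328,.25645,-.10688];R=Rn.from_euler('z',p[2]).as_matrix();G=Rn.from_matrix(R@np.diag([-1,1,-1]))
print("rot",np.degrees((Q.inv()*G).as_rotvec()))
for w in([.45,-.35,.30],[.45,.0,.31],[p[0],p[1],.30],[p[0],p[1],.222]): print(w,np.round(Q.inv().apply(np.array(w)-P)*100,1))
E
```

```text
rot [ 3.34595887 29.95488526 12.49695334]
[0.45, -0.35, 0.3] [ -5.    1.1 -22.9]
[0.45, 0.0, 0.31] [ -9.1  35.8 -21.8]
[0.51328, 0.25645, 0.3] [-16.6  60.6 -16.3]
[0.51328, 0.25645, 0.222] [-12.7  60.6  -9.5]
```

```bash
python3 -m jog '[0,0,0,0,0,-3,-0.6, 0,0,0,0,0,-7,-0.6, 0,0,0,0,0,-12,-0.6, 0,0,0,-5,1.1,-22.9,-0.6, 0,0,0,-5,1.1,-22.9,-0.6, 0,0,0,-5,1.1,-22.9,-0.6, 3.3,30,12.5,-9.1,35.8,-21.8,-0.6, 3.3,30,12.5,-9.1,35.8,-21.8,-0.6, 3.3,30,12.5,-9.1,35.8,-21.8,-0.6, 3.3,30,12.5,-9.1,35.8,-21.8,-0.6, 3.3,30,12.5,-9.1,35.8,-21.8,-0.6, 3.3,30,12.5,-9.1,35.8,-21.8,-0.6, 3.3,30,12.5,-16.6,60.6,-16.3,-0.6, 3.3,30,12.5,-16.6,60.6,-16.3,-0.6, 3.3,30,12.5,-16.6,60.6,-16.3,-0.6, 3.3,30,12.5,-16.6,60.6,-16.3,-0.6, 3.3,30,12.5,-16.6,60.6,-16.3,-0.6, 3.3,30,12.5,-16.6,60.6,-16.3,-0.6, 3.3,30,12.5,-16.6,60.6,-16.3,-0.6]'; python3 - <<'E'
from h import *
P,Q=tool(); print(P,np.degrees(Q.as_euler('zyx')));C=cal("wrist");im=bot.read_camera("wrist");cv2.imwrite("pics/w4.png",im)
p=[.51328,.25645,-.10688];R=Rn.from_euler('z',p[2]).as_matrix()
H=np.array([[.043,.04,.19],[-.043,.04,.19],[.043,-.04,.19],[-.043,-.04,.19]])
print(proj(C,H@R.T+[p[0],p[1],0]))
E
```

```text
clock: 11.92
position: [0.5132, 0.2558, 0.3002]
ee_rot: [-0.001, 0.054, 0.999, 0.001]
ft_force: [-0.5, -0.1, -0.6]
grip_width: 0.0332
finger_force: 30.2
[0.51315232 0.25576065 0.30016238] [-1.73843235e+02 -1.24809273e-01 -1.79932800e+02]
[[333.0020663  273.52867675]
 [339.52330865 160.165576  ]
 [227.0094074  273.66469882]
 [220.8741004  160.24682688]]
```

View pics/w4.png

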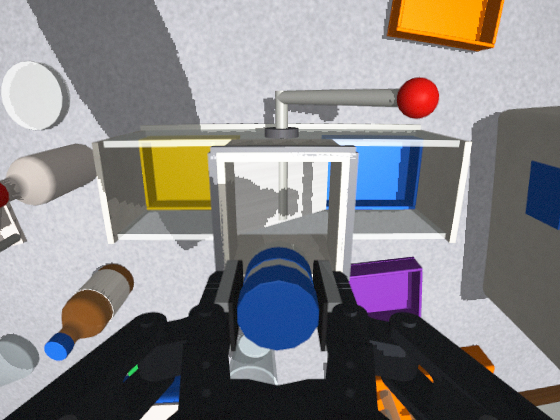

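Wrist view: the blue pot is held. The hopper opening spans columns 219–348 with its front edge at row 156, about 2 mm off the estimate. The lever leans to the blue side, so I'll lower and release.

```bash
python3 -m jog '[0,0,0,0.2,0.2,3,-0.6, 0,0,0,0.2,0.2,6,-0.6, 0,0,0,0.2,0.2,7.8,-0.6, 0,0,0,0.2,0.2,7.8,-0.6, 0,0,0,0.2,0.2,7.8,0.15, 0,0,0,0.2,0.2,7.8,0.15, 0,0,0,0.2,0.2,7.8,0.15, 0,0,0,0.2,0.2,7.8,0.15, 0,0,0,0.2,0.2,4,0.15, 0,0,0,0.2,0.2,0,0.15, 0,0,0,0.2,0.2,0,0.15, 0,0,0,0.2,0.2,0,0.15, 0,0,0,0.2,0.2,0,0.15, 0,0,0,0.2,0.2,0,0.15]'; python3 - <<'E'
from h import *
im=bot.read_camera("wrist");it=bot.read_camera("top");i2=bot.read_camera("side")
o=np.zeros((600,800,3),np.uint8);o[:300,:400]=cv2.resize(im,(400,300));o[300:,:400]=cv2.resize(it[180:290,110:290],(400,300));o[:300,400:]=cv2.resize(i2[120:270,130:330],(400,300));cv2.imwrite("pics/m5.png",o)
E
```

```text
clock: 13.72
position: [0.5114, 0.2591, 0.2995]
ee_rot: [-0.002, 0.053, 0.999, 0.001]
ft_force: [0.0, 0.3, 0.2]
grip_width: 0.049
finger_force: 0.0
```

View pics/m5.png

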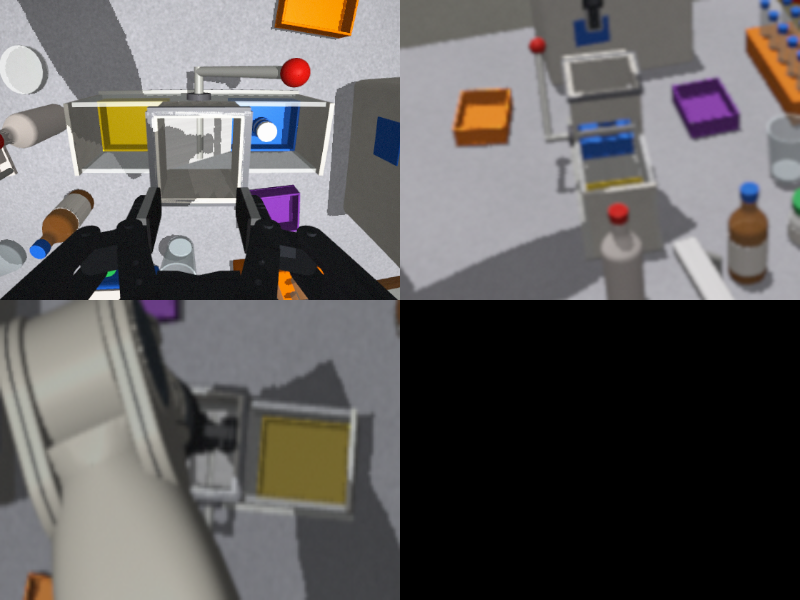

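The blue pot lies in the blue tray: its pale base shows inside the tray at (265,130). Next I'll push the lever to -y, starting from the +y side.

```bash
python3 -m jog '[0,0,0,4,7,0,-1, 0,0,0,8.3,13.8,0,-1, 0,0,0,8.3,13.8,0,-1, 0,0,0,8.3,13.8,0,-1, 0,0,0,8.3,13.8,5,-1, 0,0,0,8.3,13.8,9.5,-1, 0,0,0,8.3,13.8,9.5,-1, 0,0,0,8.3,11,9.5,-1, 0,0,0,8.3,8,9.5,-1, 0,0,0,8.3,6,9.5,-1, 0,0,0,8.3,4,9.5,-1, 0,0,0,8.3,2,9.5,-1, 0,0,0,8.3,0,9.5,-1, 0,0,0,8.3,-2,9.5,-1, 0,0,0,8.3,-4,9.5,-1, 0,0,0,8.3,-5,9.5,-1, 0,0,0,8.3,-5.8,9.5,-1, 0,0,0,8.3,-5.8,9.5,-1, 0,0,0,8.3,-5.8,9.5,-1]'; cat > lev.py <<'E'
from h import *
C=cal("wrist");im=bot.read_camera("wrist");P,Q=tool()
p=[.5135,.2585,-.10688];R=Rn.from_euler('z',p[2]).as_matrix();print("tcp in sorter",R.T@(P-[p[0],p[1],0]))
for a in(-.5,-.6,-.7):
  K=R@[-.083,.135*np.sin(a),.09+.135*np.cos(a)]+[p[0],p[1],0]; print(a,proj(C,K))
print(blob(im,(0,150,60),(6,255,255),(150,220,420,420)))
E
python3 lev.py
```

```text
clock: 16.25
position: [0.4228, 0.2105, 0.2054]
ee_rot: [-0.001, 0.053, 0.999, 0.001]
ft_force: [0.2, 0.8, -0.2]
grip_width: 0.0002
finger_force: 0.0
tcp in sorter [-0.08517179 -0.05726263  0.20532585]
-0.5 [[262.19794967 322.55953261]]
-0.6 [[235.48664908 311.96203371]]
-0.7 [[213.39849449 300.80058176]]
(array([215.0812369 , 294.89308176]), np.int32(1908), array([187, 271,  57,  50]))
```

```bash
python3 -m jog '[0,0,0,0,-0.3,0,-1, 0,0,0,0,-0.5,0,-1, 0,0,0,0,-0.5,0,-1]'; python3 lev.py; python3 - <<'E'
from h import *
P,Q=tool()
p=np.array([.54319,-.35067,.0417,.11118]);Rr=Rn.from_euler('z',p[3]).as_matrix();ax=Rr@[-.5,0,.866]
b=p[:3]+Rr[:,1]*.186;G=Rn.from_matrix(np.c_[np.cross(Rr[:,1],-ax),Rr[:,1],-ax])
print(b,"rot",np.degrees((Q.inv()*G).as_rotvec()))
for w in([.42,.2,.33],[.40,-.17,.30],b+ax*.137): print(w,np.round(Q.inv().apply(np.array(w)-P)*100,1))
E
```

```text
clock: 16.68
position: [0.4223, 0.2074, 0.2053]
ee_rot: [-0.001, 0.053, 0.999, 0.003]
ft_force: [1.2, 14.0, -3.8]
grip_width: -0.0002
finger_force: 6.9
tcp in sorter [-0.08519735 -0.06047935  0.20529637]
-0.5 [[270.01542127 322.89327021]]
-0.6 [[242.81027318 312.36115529]]
-0.7 [[220.18129648 301.23265462]]
(array([218.00320856, 294.03315508]), np.int32(1870), array([191, 270,  54,  51]))
[ 0.5225531  -0.16581839  0.0417    ] rot [ -2.87984857 -29.97784622 -12.19768391]
[0.42, 0.2, 0.33] [  0.2  -0.7 -12.5]
[0.4, -0.17, 0.3] [ -1.7 -37.7  -9.7]
[ 0.45447602 -0.17341854  0.160342  ] [ -7.2 -37.6   4.2]
```

```bash
python3 -m jog '[0,0,0,0,1.5,0,-1, 0,0,0,0,1.5,-6,-1, 0,0,0,0.2,1.5,-12.5,-1, -2.9,-30,-12.2,-1.7,-37.7,-9.7,0.18, -2.9,-30,-12.2,-1.7,-37.7,-9.7,0.18, -2.9,-30,-12.2,-1.7,-37.7,-9.7,0.18, -2.9,-30,-12.2,-1.7,-37.7,-9.7,0.18, -2.9,-30,-12.2,-1.7,-37.7,-9.7,0.18, -2.9,-30,-12.2,-1.7,-37.7,-9.7,0.18, -2.9,-30,-12.2,-1.7,-37.7,-9.7,0.18, -2.9,-30,-12.2,-7.2,-37.6,4.2,0.18, -2.9,-30,-12.2,-7.2,-37.6,4.2,0.18, -2.9,-30,-12.2,-7.2,-37.6,4.2,0.18, -2.9,-30,-12.2,-7.2,-37.6,4.2,0.18, -2.9,-30,-12.2,-7.2,-37.6,4.2,0.18]'; python3 - <<'E'
from h import *
P,Q=tool(); print(P,"axis",-Q.as_matrix()[:,2]);C=cal("wrist");im=bot.read_camera("wrist");cv2.imwrite("pics/w6.png",im)
p=np.array([.54319,-.35067,.0417,.11118]);Rr=Rn.from_euler('z',p[3]).as_matrix();ax=Rr@[-.5,0,.866]
b=p[:3]+Rr[:,1]*.186
print(proj(C,np.array([b+ax*.042-Rr[:,1]*.062*k for k in range(3)])))
for h in(.06,.0395): print(h,np.round(Q.inv().apply(b+ax*h-P)*100,2))
it=bot.read_camera("top");print(blob(it,(0,150,60),(6,255,255),(190,240,270,290)))
E
```

```text
clock: 18.6
position: [0.454, -0.1761, 0.1638]
ee_rot: [0.259, -0.054, 0.964, 0.012]
ft_force: [0.5, -1.1, -0.6]
grip_width: 0.0503
finger_force: 0.0
[ 0.4540072  -0.17612346  0.16379923] axis [-0.49783963 -0.05037717  0.86580474]
[[283.22035222 224.2363191 ]
 [192.80592608 223.84144616]
 [105.58872576 223.28084877]]
0.06 [0.11 0.31 8.04]
0.0395 [ 0.11  0.32 10.09]
(array([230.96875, 267.875  ]), np.int32(64), array([227, 264,   9,   9]))
```

View pics/w6.png

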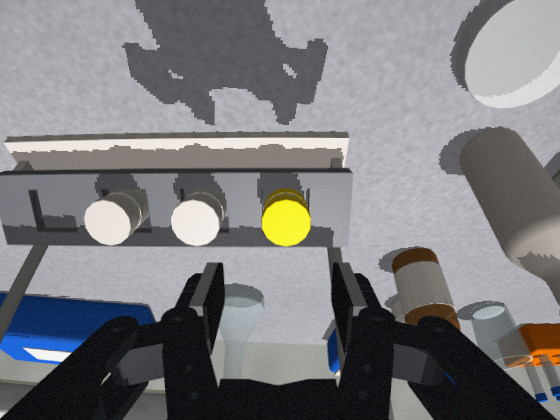

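The yellow cap is at (286,221), about 5 mm in +y from the finger centre, so I'll correct for that and grasp.

```bash
python3 -m jog '[0,0,0,0.3,0.5,3,0.18, 0,0,0,0.3,0.5,5.5,0.18, 0,0,0,0.3,0.5,7.5,0.18, 0,0,0,0.3,0.5,9,0.18, 0,0,0,0.3,0.5,9.8,0.18, 0,0,0,0.3,0.5,9.8,0.18, 0,0,0,0.3,0.5,9.8,-0.6, 0,0,0,0.3,0.5,9.8,-0.6, 0,0,0,0.3,0.5,9.8,-0.6, 0,0,0,0.3,0.5,9.8,-0.6, 0,0,0,0.3,0.5,9.8,-0.6, 0,0,0,0.3,0.5,9.8,-0.6]' 30; python3 - <<'E'
from h import *
P,Q=tool()
p=[.5115,.2590,-.10688];R=Rn.from_euler('z',p[2]).as_matrix();G=Rn.from_matrix(R@np.diag([-1,1,-1]))
print("rot",np.degrees((Q.inv()*G).as_rotvec()))
for w in([.43,-.17,.30],[p[0],p[1],.30],[p[0],p[1],.222]): print(w,np.round(Q.inv().apply(np.array(w)-P)*100,1))
E
```

```text
clock: 20.2
position: [0.4993, -0.1666, 0.0771]
ee_rot: [0.259, -0.053, 0.964, 0.012]
ft_force: [-4.3, -0.0, 8.1]
grip_width: 0.0331
finger_force: 29.4
rot [ 2.94908821 29.96515613 12.18602222]
[0.43, -0.17, 0.3] [ -5.2   0.3 -22.8]
[0.5115, 0.259, 0.3] [-16.3  42.1 -16.6]
[0.5115, 0.259, 0.222] [-12.4  42.1  -9.8]
```

```bash
python3 -m jog '[0,0,0,0,0,-3,-0.6, 0,0,0,0,0,-7,-0.6, 0,0,0,0,0,-12,-0.6, 0,0,0,-5.2,0.3,-22.8,-0.6, 0,0,0,-5.2,0.3,-22.8,-0.6, 0,0,0,-5.2,0.3,-22.8,-0.6, 3,30,12.2,-16.3,42.1,-16.6,-0.6, 3,30,12.2,-16.3,42.1,-16.6,-0.6, 3,30,12.2,-16.3,42.1,-16.6,-0.6, 3,30,12.2,-16.3,42.1,-16.6,-0.6, 3,30,12.2,-16.3,42.1,-16.6,-0.6, 3,30,12.2,-16.3,42.1,-16.6,-0.6, 3,30,12.2,-16.3,42.1,-16.6,-0.6, 3,30,12.2,-16.3,42.1,-16.6,-0.6, 3,30,12.2,-16.3,42.1,-16.6,-0.6, 3,30,12.2,-16.3,42.1,-16.6,-0.6, 3,30,12.2,-16.3,42.1,-16.6,-0.6]'; python3 - <<'E'
from h import *
im=bot.read_camera("wrist");cv2.imwrite("pics/w7.png",im)
E
```

```text
clock: 22.32
position: [0.5108, 0.2584, 0.2997]
ee_rot: [-0.001, 0.054, 0.999, -0.0]
ft_force: [-0.6, 0.6, 0.6]
grip_width: 0.0329
finger_force: 30.2
```

View pics/w7.png

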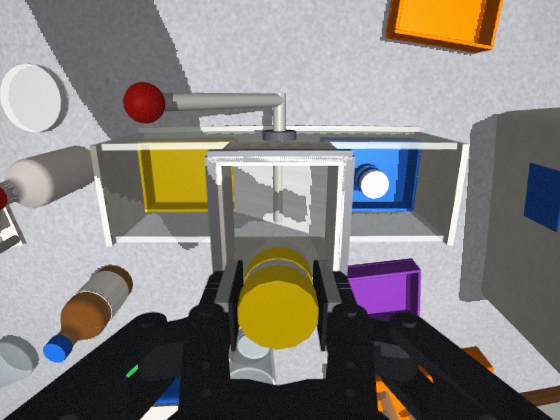

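The yellow pot is held centred over the hopper. The lever leans to the yellow side with its knob at (144,102), and the blue pot lies in its tray at (373,183). Now I'll drop it and retreat upwards.

```bash
python3 -m jog '[0,0,0,0,0,3,-0.6, 0,0,0,0,0,6,-0.6, 0,0,0,0,0,7.8,-0.6, 0,0,0,0,0,7.8,-0.6, 0,0,0,0,0,7.8,0.15, 0,0,0,0,0,7.8,0.15, 0,0,0,0,0,7.8,0.15, 0,0,0,0,0,7.8,0.15, 0,0,0,0,0,4,0.15, 0,0,0,0,0,0,0.15, 0,0,0,0,0,-2,0.15, 0,0,0,0,0,-2,0.15, 0,0,0,0,0,-2,0.15, 0,0,0,0,0,-2,0.15]'; python3 - <<'E'
from h import *
im=bot.read_camera("wrist");it=bot.read_camera("top")
o=np.zeros((300,800,3),np.uint8);o[:,:400]=cv2.resize(im,(400,300));o[:,400:]=cv2.resize(it[100:310,200:480],(400,300));cv2.imwrite("pics/m8.png",o)
E
```

```text
clock: 24.12
position: [0.5107, 0.2594, 0.3185]
ee_rot: [-0.002, 0.053, 0.999, -0.0]
ft_force: [0.6, 0.6, -0.0]
grip_width: 0.0491
finger_force: 0.0
```

View pics/m8.png

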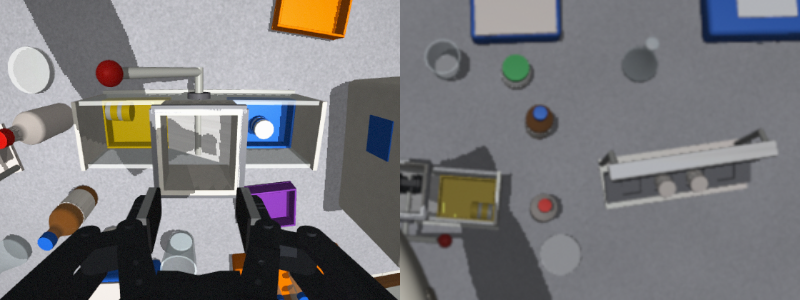

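The yellow pot lies in the yellow tray at (118,112) and the blue pot in the blue tray at (263,128). The white pots and the bottles are still in place, and the gripper is clear.

```bash
python3 -c "
from cell import bot
print(bot.job_done())"
```

```text
the job is handed in; nothing more can be done
None
```

I handed the job in at about 24 s on the robot's clock: the last pictures show the blue-capped pot in the blue tray and the yellow-capped pot in the yellow tray, with nothing else visibly moved; no verdict came back.

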